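# Fill the patty mould's bore with spacer discs up to the gauge

## Task

Set the patty mould: slide plain white spacer discs across the wooden block into its round bore, flat one on another, until the top of the stack, pressed down so that the plate under it is hard on its stop, comes up to the level of the steel gauge block in the little well beside the bore. Use no more discs than it takes to reach that level, and leave any spare one lying on the block well clear of the bore. Leave the perforated cutter plate, the cup and the shaker where they are.

Things in the scene. Friction and masses are not known exactly. Their poses are not given: they have to be found in the camera images.
- bore (a point): centre of the mouth of the round bore, level with the block's top face, z up. The bore is 78 mm in diameter, with a 3 mm chamfer round its mouth and straight walls; its floor is the ejector plate
- block: fixed wooden forming block, 340 (x) x 460 (y) x 60 mm, origin at the centre of its underside; its level top face is 60 mm above the table, with the bore at its middle. 59 mm from the bore's axis along the block's +x is a rectangular well, about 27 x 35 mm, that holds the gauge block
- gauge_top (a point): centre of the flat top (20 x 28 mm) of the fixed steel gauge block inside the rectangular well beside the bore; its height, 13 to 23 mm below the top face and different each time, is the marked height for the top of the stack
- ejector_top (a point): centre of the upper face of the ejector, a steel plate 73 mm wide, 6 mm thick, the floor of the bore. It starts 4 to 16 mm below the top face and moves straight down only, held where it is by a drag of about 6 N; 8 to 12 N drives it down to a hard stop, set from below 36 to 42 mm under the top face, different each time, to be felt. It does not rise again
- ejector (a joint): travel of the ejector in m, growing as it is pressed down; it ends at the hard stop, at 0.032 (zero has no fixed height: it shifts with the setting of the stop)
- spacer0: one of three alike loose plain white plastic spacer discs, 72 mm wide, 10 mm thick, about 40 g, flat on the block 110 to 150 mm from the bore, left or right. Origin at its very centre, z along its axis. The bore's mouth carries it until it is a few mm from concentric; it then drops in (3 mm play all round). Into a deep bore it may fall cocked, one edge on the rim: a push down on the high edge lays it flat
- spacer1: one of three alike loose plain white plastic spacer discs, 72 mm wide, 10 mm thick, about 40 g, flat on the block 110 to 150 mm from the bore, left or right. Origin at its very centre, z along its axis. The bore's mouth carries it until it is a few mm from concentric; it then drops in (3 mm play all round). Into a deep bore it may fall cocked, one edge on the rim: a push down on the high edge lays it flat
- spacer2: one of three alike loose plain white plastic spacer discs, 72 mm wide, 10 mm thick, about 40 g, flat on the block 110 to 150 mm from the bore, left or right. Origin at its very centre, z along its axis. The bore's mouth carries it until it is a few mm from concentric; it then drops in (3 mm play all round). Into a deep bore it may fall cocked, one edge on the rim: a push down on the high edge lays it flat
- cutter: bystander: steel grinder cutter plate with rows of small holes, 72 mm in diameter, 14 mm thick with a 20 mm wide hub rising to 22 mm, 0.3 kg; it lies flat in one of the four places among the spacers (which one varies). Origin at the centre of its underside
- cup: bystander: small open steel cup on the block on the robot's side of the bore, 48 mm wide at the rim, 34 mm high; origin at the centre of its underside
- shaker: bystander: small glass shaker on the block near its left (+y) end, 32 mm in diameter, 48 mm high; origin at the centre of its underside
Not all that is in view belongs to the job. Leave any green or orange look-alike of the spacer2 alone.

How it is judged:
By the outcome, as a careful person would: the job done as asked, in the order asked, and still so for the second after the job is handed in, with the robot touching nothing.
It also fails if it takes over 72 s, if anything falls off the work surface, if the arm or the gripper's body presses on something with over 40 N, if the wrist force passes 120 N, or if a joint passes its speed limit or range.

## Robot

A 6-joint arm with a two-finger parallel gripper is mounted at the origin on the work surface. World frame = base frame: x ahead of the robot, y to its left, z up, the work surface at z = 0. Lengths are in m, angles in rad, forces in N, time in s.
With the tool pointing down it reaches from about 0.35 to 0.775 m from the base axis. Payload 5.5 kg.
Tool frame: the origin (TCP) lies at the very end of the fingers, on their centre line; the grasp point (between the pads) lies r.hold_point_z behind it (r.hold_point_z is the distance from the TCP to the grasp point, in m); z points along the fingers, y is the direction in which the jaws open and shut (so a half turn about z gives the same grasp; the last joint's range is limited). The gripper opens to 85 mm and grips with 20 to 120 N. Pads are 22 mm wide; open, the fingers measure 114 mm over their backs; the gripper's body (76 mm by 85 mm) begins 54 mm behind the grasp point. The pads swing forward as they close: fully open they stand 13 mm farther back than shut.
Start: joints at [-1.406, 0.313, 0.046, 1.304, 0, 1.431], TCP at [0.173, -0.549, 0.21] pointing down, gripper open.
Joint ranges: [-2.76, 2.76], [-0.86, 1.69], [-1.03, 1.26], [-2.2, 2.34], [-1.47, 1.5], [-3.14, 3.14]. Speed limits (rad/s): [2.57, 2.57, 3.14, 3.14, 3.14, 3.14].

## Interface

Orientations are given as a 3x3 rotation matrix whose columns are the frame's x, y, z axes.
In Python, from cell import r, viewer, workorder gives the robot as it stands.
- The arm moves only by the tool servo_tool, never from a script. Its argument "deltas" is a list of rows, each a list of 5 numbers: the shift along the world's x, y, z in m, then the turn about the world's z in degrees, then the opening, from -1 (shut) to 1 (fully open), so that 0 is half open. In form: [[x, y, z, yaw, gripper], ...]. A call has exactly 8 rows; each row shifts and turns the commanded pose from where the row before left it; what a row does not reach is not made up. A row lasts 1/12 s, in which the tool goes at most 41.7 mm and 7.16 degrees, less where a joint would pass 70% of its speed; a pose out of reach is approached as far as the arm can. A call is refused whole if a number of a shift passes 0.0417 or a number of a turn 7.16, either way. A call with a gripper value outside its range is refused whole. The fingers move at their own pace and stop on an object; "squeeze" is the grip in N (left out, the last holds). Time passes only in rows, so rows that do not move let the fingers close, or fill a call up. It gives the time, the measured TCP pose, the force and the opening at its end, in the units of the state.
- r.get_state(): the state, without advancing time (a new reading comes with each control period).
- viewer.grab_frame(name): name is "side" or "top"; returns a dict with "frame" (384x512x3 uint8, red, green, blue), "z_map" (384x512 float32, m along the optical axis (not along the pixel's ray), 0 where there is no reading), "fx", "fy", "cx", "cy" (pixels), "xyz" and "rotation" of the camera in the world. Camera axes: x right, y up, looking along -z (the intrinsics and any distortion apply to the point x, -y, -z); pixel columns grow to the right and rows downward; lengths in m; the calibration is good to about 2 mm. A picture is of the moment at which its call begins.
- workorder.job_done(): hands the job in, once; it reports no verdict.
Trained networks look in a picture, given as the dict that the camera call returned (one of the last four; its "shot" number tells which), for a name from the list of things; names that differ only in an ending like _2 or _b are one class to them, and where a whole thing is asked for, a point or a joint stands for the part that bears it (a point fixed in the world has none). Each returns a list of dicts, best first, with "score" (0 to 1); they miss things now and then, are a little off and sometimes report something else, mostly with a low value. They report only what shows in the picture. A call takes as long as a camera call. They do not tell look-alikes from the thing itself.
- viewer.trace(picture, name): "region" (384x512 bool, what is visible of it) and "uv" ([column, row] in pixels, amid what is visible of it).
The state is a dict: "t": time; "qpos": joint angles; "qvel": joint speeds; "joint_torque": joint torques, N m; "tool_pos": TCP position; "orientation": TCP orientation; "force": force on the tool from outside, world axes, zero at the start; "ft_torque": the same for the moment, N m; "gripper_width": finger opening in m.
Only numpy, scipy, OpenCV 4.12 (cv2) and the standard library are available. Lean on these libraries where they do the work, as an engineer would, in place of code of your own. Each camera call takes 0.05 s, during which the arm holds its last target. There are 200 camera calls.

## Working session

There is one attempt and no reset: what is moved stays moved. The work goes in short steps, Python scripts to look and compute and a tool call to move; the robot and the scene stay as the last step left them, time stands still between calls to the robot, and variables do not carry over. Pictures are saved under pics/ and viewed, about 8 in all and at most 12, crops included, and the job is handed in when it is done.

Besides the shell and the picture viewer there is one more tool, called after ">>>" by a JSON object that holds its "fn" and its "kwargs". servo_tool: Moves the arm, as the interface text tells. Its arguments: {"type":"object","properties":{"deltas":{"type":"array"},"squeeze":{"type":"number"}},"required":["deltas"]}

```bash
mkdir -p pics; ls
cat > h.py <<'E'
import numpy as np, cv2
from cell import r, viewer, workorder
def pts(p):
    z=p["z_map"]; v,u=np.mgrid[0:z.shape[0],0:z.shape[1]]
    c=np.stack([(u-p["cx"])/p["fx"]*z,-(v-p["cy"])/p["fy"]*z,-z],-1)
    w=c@np.array(p["rotation"]).T+np.array(p["xyz"]); w[z==0]=np.nan
    return w
def save(p,n): cv2.imwrite(f"pics/{n}.png",cv2.cvtColor(p["frame"],cv2.COLOR_RGB2BGR))
E
python3 - <<'E'
from h import *
np.set_printoptions(precision=4,suppress=True)
a=viewer.grab_frame("top"); b=viewer.grab_frame("side")
save(a,"top0"); save(b,"side0")
for p in (a,b):
    w=pts(p); print({k:p[k] for k in p if k not in("frame","z_map")})
    for n in ["bore","block","gauge_top","ejector_top","spacer0","cutter","cup","shaker"]:
        for d in viewer.trace(p,n)[:5]:
            m=d["region"]; print(n,round(d["score"],2),np.round(d["uv"]),m.sum(),np.nanmedian(w[m],0))
print(r.get_state())
E
```

```text
pics
{'fx': 370.2677750221731, 'fy': 370.2677750221731, 'cx': 256.5763447866929, 'cy': 190.57508365574702, 'xyz': array([ 0.3374, -0.0388,  0.9244]), 'rotation': array([[ 0.0204,  0.9908, -0.1338],
       [-0.9998,  0.0211,  0.0042],
       [ 0.007 ,  0.1336,  0.991 ]]), 'shot': 1}
bore 0.9 [253. 174.] 22847 [ 0.5277 -0.0161  0.0609]
bore 0.64 [286. 193.] 722 [ 0.4495 -0.1063  0.0753]
block 0.59 [251. 171.] 22596 [ 0.5274 -0.0166  0.0609]
gauge_top 0.61 [249. 136.] 70 [ 0.594  -0.0186  0.0406]
ejector_top 0.83 [244. 156.] 656 [ 0.5339 -0.0108  0.051 ]
spacer0 0.98 [379. 275.] 745 [ 0.2568 -0.3503  0.0113]
spacer0 0.96 [373. 226.] 643 [ 0.3786 -0.3332  0.0113]
spacer0 0.9 [370. 116.] 593 [ 0.6668 -0.3309  0.0113]
spacer0 0.76 [192. 174.] 755 [0.4891 0.1009 0.0707]
spacer0 0.7 [298. 135.] 697 [ 0.5849 -0.1385  0.071 ]
cutter 0.57 [284. 193.] 771 [ 0.4495 -0.1063  0.0752]
shaker 0.78 [154. 140.] 173 [0.5486 0.1927 0.1075]
{'fx': 385.0133329922846, 'fy': 385.0133329922846, 'cx': 258.5233152726102, 'cy': 193.103517578032, 'xyz': array([ 0.4504, -0.7767,  0.6264]), 'rotation': array([[ 0.9
[... 655 characters left out ...]
cer0 0.58 [151. 333.] 1200 [ 0.2578 -0.3553  0.0085]
cutter 0.55 [256. 219.] 648 [ 0.451  -0.1162  0.0724]
cup 0.76 [231. 186.] 340 [ 0.4021 -0.013   0.0806]
{'t': 0.9, 'qpos': array([-1.4056,  0.3132,  0.0461,  1.3036,  0.    ,  1.4312]), 'qvel': array([ 0.0004, -0.0011, -0.0007, -0.001 , -0.0001, -0.0007]), 'joint_torque': array([  0.0008, -48.0446,  29.8816,  -0.0001,  -0.0002,   0.    ]), 'tool_pos': array([ 0.1725, -0.5485,  0.2104]), 'orientation': array([[ 0.9539,  0.3001,  0.    ],
       [ 0.3001, -0.9539, -0.0001],
       [-0.    ,  0.0001, -1.    ]]), 'force': array([-0.1489, -0.1739, -0.0566]), 'ft_torque': array([-0.024 , -0.0096,  0.0223]), 'gripper_width': 0.08510418930257493}
```

```bash
python3 -c "
import cv2,numpy as np
a=cv2.imread('pics/top0.png');b=cv2.imread('pics/side0.png')
cv2.imwrite('pics/crop0.png',np.hstack([cv2.resize(a[90:310,120:420],(420,308)),cv2.resize(b[120:350,110:390],(375,308))]))
cv2.imwrite('pics/cropA.png',cv2.resize(a[90:240,140:340],(800,600),interpolation=2))"
```

```text
(no output)
```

View pics/top0.png

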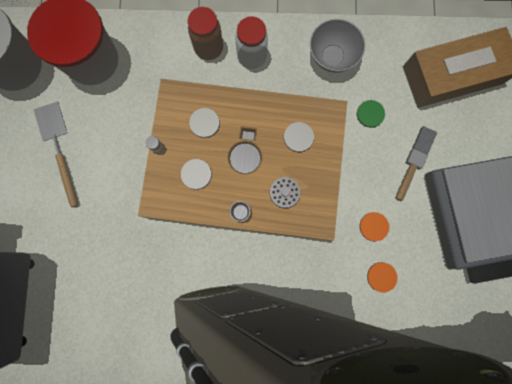

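View pics/cropA.png

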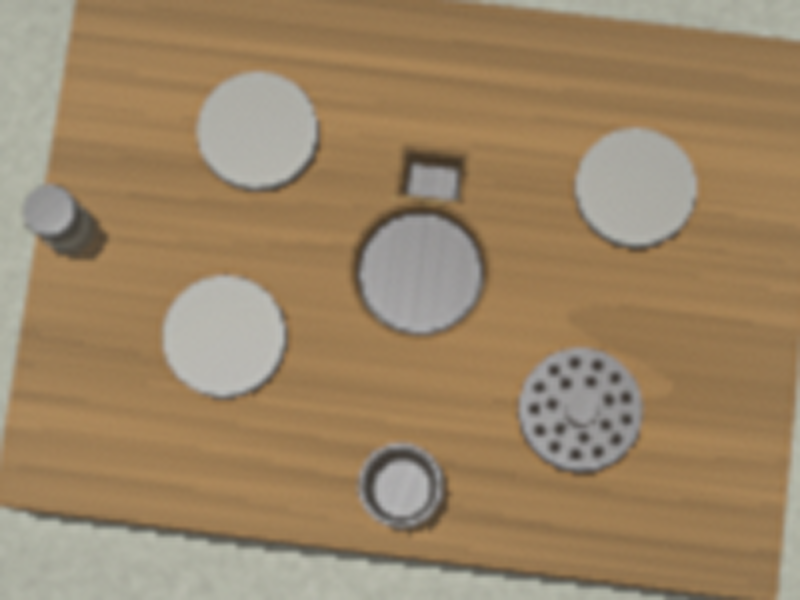

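Three white discs lie on the block, at top-view pixels (204,122), (196,174) and (299,137). The things that could be mistaken for them are the green disc (371,113), the orange discs (374,226) and (382,277) on the table, and the perforated cutter (285,193). The bore is at (245,157) and the gauge well at (248,135). Next I measure these.

```bash
cat >> h.py <<'E'
def scan(p):
    w=pts(p); f=p["frame"].astype(float); out={}
    z=w[...,2]; x=w[...,0]; y=w[...,1]
    blk=(x>.36)&(x<.70)&(y>-.24)&(y<.22)&(abs(z-.06)<.006)&(f[...,0]-f[...,2]>40)
    A=np.c_[x[blk],y[blk],np.ones(blk.sum())]; c=np.linalg.lstsq(A,z[blk],rcond=None)[0]
    h=z-(c[0]*x+c[1]*y+c[2])
    return w,h,c,f,blk
def discs(p):
    w,h,c,f,_=scan(p)
    m=((f.min(-1)>150)&(f.max(-1)-f.min(-1)<30)&(abs(h-.01)<.005)&(w[...,0]>.36)&(w[...,0]<.70)&(w[...,1]>-.24)&(w[...,1]<.22)).astype(np.uint8)
    n,l,s,_=cv2.connectedComponentsWithStats(m)
    res=[]
    for i in range(1,n):
        if s[i,4]>150:
            k=l==i; (cx,cy),rad=cv2.minEnclosingCircle(w[k][:,:2].astype(np.float32))
            res.append((round(cx,4),round(cy,4),round(rad,4),s[i,4],round(float(np.median(h[k])),4)))
    return res
E
python3 - <<'E'
from h import *
np.set_printoptions(precision=4,suppress=True)
for nm in("top","side"):
    p=viewer.grab_frame(nm); w,h,c,f,blk=scan(p)
    print(nm,"plane",c,"n",blk.sum(),"std",h[blk].std())
    for d in discs(p): print("disc",d)
    for n in("ejector_top","gauge_top","cutter","cup"):
        for d in viewer.trace(p,n)[:1]:
            k=cv2.erode(d["region"].astype(np.uint8),np.ones((3,3)))>0
            (cx,cy),R=cv2.minEnclosingCircle(w[d["region"]][:,:2].astype(np.float32))
            print(n,cx,cy,R,"h",np.percentile(h[k],[10,50,90]),k.sum())
    # block outline
    k=blk; rect=cv2.minAreaRect(w[k][:,:2].astype(np.float32)); print("block rect",rect)
    if nm=="top": print(np.round(h[128:146,238:260:1]*1000).astype(int))
E
```

```text
top plane [-0.0003 -0.0011  0.0611] n 20986 std 0.0015069745939366769
disc (0.6152, 0.0867, 0.0351, np.int32(639), 0.0101)
disc (0.5853, -0.1393, 0.0349, np.int32(635), 0.0101)
disc (0.4902, 0.1012, 0.0349, np.int32(685), 0.0101)
ejector_top 0.5690376162528992 0.21238747239112854 0.037714868783950806 h [nan nan nan] 168
cutter 0.6147336959838867 0.08669758588075638 0.035732515156269073 h [nan nan nan] 558
cup 0.4024289548397064 -0.005869284737855196 0.022748099640011787 h [nan nan nan] 234
block rect ((0.5315898060798645, -0.010584339499473572), (0.45991048216819763, 0.3389663100242615), 88.39527893066406)
[[                  -1                    0                   -2
                    -2                  -10                   -8
                    -7                   -6                   -5
                    -5                   -3                   -3
                    -2                   -2                   -2
                    -1                   -1                    2
                    -3                    1                    2
                    -2]
 [     
[... 8110 characters left out ...]
1
                     0]]
side plane [ 0.0007 -0.001   0.0581] n 12418 std 0.0010466766170483441
disc (0.4898, 0.1034, 0.0359, np.int32(280), 0.0099)
disc (0.6155, 0.0881, 0.0363, np.int32(287), 0.0101)
disc (0.5863, -0.1389, 0.0364, np.int32(522), 0.0099)
ejector_top 0.5334804058074951 -0.015470428392291069 0.04303870350122452 h [nan nan nan] 275
cutter 0.4505874812602997 -0.1079103872179985 0.03740667551755905 h [nan nan nan] 523
cup 0.4037397503852844 -0.006507412064820528 0.02458573691546917 h [nan nan nan] 233
block rect ((0.5324551463127136, -0.011996150016784668), (0.4598163366317749, 0.3376484513282776), 86.31781768798828)<stdin>:14: RuntimeWarning: invalid value encountered in cast
```

Run:
```python
from h import *
np.set_printoptions(precision=4,suppress=True)
for nm in("top","side"):
    G=[];E_=[]
    for _ in range(3):
        p=viewer.grab_frame(nm); w,h,c,f,blk=scan(p)
        g=(abs(w[...,0]-.593)<.009)&(abs(w[...,1]+.018)<.011)&(h<-.012)&(h>-.025); G.append(np.median(h[g]))
        e=np.hypot(w[...,0]-.533,w[...,1]+.012)<.028; E_.append(np.median(h[e]))
    # bore rim: project pixels onto block plane, mask of non-wood
    z0=c[2]; R=np.array(p["rotation"]); v,u=np.mgrid[0:384,0:512]
    d=np.stack([(u-p["cx"])/p["fx"],-(v-p["cy"])/p["fy"],-np.ones(u.shape)],-1)@R.T
    P=p["xyz"]+d*((z0-p["xyz"][2])/d[...,2])[...,None]
    hole=((h<-.003)&(np.hypot(P[...,0]-.533,P[...,1]+.012)<.045)).astype(np.uint8)
    q=P[hole>0][:,:2]; 
    print(nm,"gauge",np.mean(G),g.sum(),np.nanmean(w[g],0),"ej",np.mean(E_),"bore",cv2.minEnclosingCircle(q.astype(np.float32)),cv2.fitEllipse(cv2.convexHull(q.astype(np.float32))))
    if nm=="top":
        cand=(blk).astype(np.uint8); cs,_=cv2.findContours(cv2.morphologyEx(cand,cv2.MORPH_CLOSE,np.ones((9,9))),0,1); k=max(cs,key=cv2.contourArea)[:,0]
        print(cv2.minAreaRect(P[k[:,1],k[:,0]][:,:2].astype(np.float32)))
print(r.hold_point_z)
```

```text
top gauge -0.019815881909262572 61 [ 0.5937 -0.0186  0.0408] ej -0.010009242838899706 bore ((0.5318025946617126, -0.011446543969213963), 0.042634911835193634) ((0.5333160758018494, -0.011640490964055061), (0.0778091624379158, 0.08161609619855881), 85.53822326660156)
((0.5316638350486755, -0.010859042406082153), (0.45911872386932373, 0.3387134373188019), 88.01468658447266)
side gauge -0.01995363241749344 9 [ 0.5949 -0.0096  0.0386] ej -0.00980897695262535 bore ((0.5306186676025391, -0.011737698689103127), 0.043768640607595444) ((0.5333490371704102, -0.013127450831234455), (0.07782233506441116, 0.0820179432630539), 171.12977600097656)
0.0187
```

Gauge top is about 19.9 mm down, the plate about 10 mm down, and the bore centre is about (0.532, -0.0115). I'll take the disc at (0.490, 0.102) first.

>>> {"fn": "servo_tool", "kwargs": {"deltas": [[0.0158,0.0325,0,0,1],[0.0158,0.0325,0,0,1],[0.0158,0.0325,0,0,1],[0.0158,0.0325,0,0,1],[0.0158,0.0325,0,0,1],[0.0158,0.0325,0,0,1],[0.0158,0.0325,0,0,1],[0.0158,0.0325,0,0,1]], "squeeze": 20}}

```text
t: 2.37
tool_pos: [0.2993, -0.287, 0.2105]
orientation: [[0.954, 0.3, 0.0], [0.3, -0.954, -0.001], [0.0, 0.001, -1.0]]
force: [0.8, -0.3, -1.0]
gripper_width: 0.0855
```

>>> {"fn": "servo_tool", "kwargs": {"deltas": [[0.0158,0.0325,0,0,1],[0.0158,0.0325,0,0,1],[0.0158,0.0325,0,0,1],[0.0158,0.0325,0,0,1],[0.0158,0.0325,0,0,1],[0.0158,0.0325,0,0,1],[0.0158,0.0325,0,0,1],[0.0158,0.0325,0,0,1]]}}

```text
t: 3.03
tool_pos: [0.4259, -0.0267, 0.2107]
orientation: [[0.954, 0.3, 0.001], [0.3, -0.954, -0.0], [0.001, 0.001, -1.0]]
force: [0.4, -1.1, -0.3]
gripper_width: 0.0858
```

>>> {"fn": "servo_tool", "kwargs": {"deltas": [[0.0158,0.0325,-0.01,0,1],[0.0158,0.0325,-0.01,0,1],[0.0158,0.0325,-0.01,0,1],[0.0158,0.0325,-0.01,0,1],[0,0,-0.03,0,1],[0,0,-0.03,0,1],[0,0,0,0,1],[0,0,0,0,1]]}}

```text
t: 3.7
tool_pos: [0.4868, 0.1015, 0.1093]
orientation: [[0.954, 0.3, -0.004], [0.3, -0.954, -0.0], [-0.004, -0.001, -1.0]]
force: [0.2, -0.1, 0.5]
gripper_width: 0.0855
```

Run:
```python
from h import *
p=viewer.grab_frame("side"); save(p,"side1"); w,h,c,f,blk=scan(p)
s=r.get_state(); print(s["tool_pos"])
i=cv2.cvtColor(p["frame"],cv2.COLOR_RGB2BGR)[60:260,170:400]; cv2.imwrite("pics/s1.png",cv2.resize(i,(690,600),interpolation=2))
t=s["tool_pos"]; m=(np.hypot(w[...,0]-t[0],w[...,1]-t[1])<.07)&(h>.014)
print("low tip heights above block", np.sort(h[m])[:40:5])
```

```text
[0.48839494 0.10132815 0.11092583]
low tip heights above block [0.08316101 0.08495137 0.08595314 0.086595   0.08818851 0.08879258
 0.09044832 0.09107339]
```

View pics/s1.png

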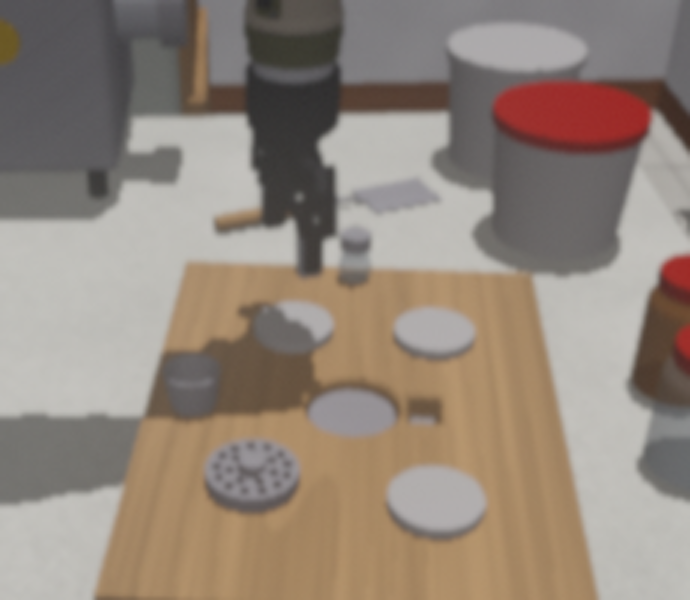

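>>> {"fn": "servo_tool", "kwargs": {"deltas": [[0.001,0.0005,-0.01,0,0.9],[0,0,-0.01,0,0.9],[0,0,-0.01,0,0.9],[0,0,-0.006,0,0.9],[0,0,-0.004,0,0.9],[0,0,-0.004,0,0.9],[0,0,0,0,0.9],[0,0,0,0,0.9]]}}

```text
t: 4.42
tool_pos: [0.4895, 0.1019, 0.0662]
orientation: [[0.954, 0.3, -0.0], [0.3, -0.954, -0.0], [-0.0, -0.0, -1.0]]
force: [0.0, -0.4, 0.2]
gripper_width: 0.0812
```

>>> {"fn": "servo_tool", "kwargs": {"deltas": [[0,0,-0.002,0,0.9],[0,0,-0.002,0,0.9],[0,0,-0.001,0,0.9],[0,0,0,0,0.9],[0,0,0,0,0.9],[0,0,0,0,0.9],[0,0,0,0,0.9],[0,0,0,0,0.9]]}}

```text
t: 5.08
tool_pos: [0.4897, 0.102, 0.0614]
orientation: [[0.954, 0.3, 0.0], [0.3, -0.954, -0.0], [0.0, 0.0, -1.0]]
force: [0.5, 0.5, -0.1]
gripper_width: 0.0809
```

>>> {"fn": "servo_tool", "kwargs": {"deltas": [[0,0,-0.002,0,0.85],[0,0,-0.002,0,0.85],[0,0,-0.001,0,0.85],[0,0,0,0,0.85],[0,0,0,0,0.85],[0,0,0,0,0.85],[0,0,0,0,0.85],[0,0,0,0,0.85]]}}

```text
t: 5.75
tool_pos: [0.4896, 0.1019, 0.0564]
orientation: [[0.954, 0.3, 0.0], [0.3, -0.954, -0.0], [0.0, 0.0, -1.0]]
force: [0.3, -0.3, -0.0]
gripper_width: 0.0792
```

>>> {"fn": "servo_tool", "kwargs": {"deltas": [[0,0,-0.001,0,0.8],[0,0,-0.001,0,0.8],[0,0,0,0,0.8],[0,0,0,0,0.8],[0,0,0,0,0.8],[0,0,0,0,0.8],[0,0,0,0,0.8],[0,0,0,0,0.8]]}}

```text
t: 6.42
tool_pos: [0.4896, 0.102, 0.0544]
orientation: [[0.954, 0.3, 0.0], [0.3, -0.954, -0.0], [0.0, 0.0, -1.0]]
force: [-0.4, 0.5, 0.5]
gripper_width: 0.0767
```

>>> {"fn": "servo_tool", "kwargs": {"deltas": [[0,0,-0.001,0,0.8],[0,0,0,0,0.8],[0,0,-0.001,0,0.8],[0,0,0,0,0.8],[0,0,0,0,0.8],[0,0,0,0,0.8],[0,0,0,0,0.8],[0,0,0,0,0.8]]}}

```text
t: 7.08
tool_pos: [0.4896, 0.102, 0.0523]
orientation: [[0.954, 0.3, 0.0], [0.3, -0.954, -0.0], [0.0, 0.0, -1.0]]
force: [-0.0, -0.0, -0.6]
gripper_width: 0.0766
```

>>> {"fn": "servo_tool", "kwargs": {"deltas": [[0,0,0,0,0.6],[0,0,0,0,0.6],[0,0,0,0,0.6],[0,0,0,0,0.6],[0,0,0,0,0.6],[0,0,0,0,0.6],[0,0,0,0,0.6],[0,0,0,0,0.6]]}}

```text
t: 7.75
tool_pos: [0.4896, 0.102, 0.0523]
orientation: [[0.954, 0.3, 0.0], [0.3, -0.954, -0.0], [-0.0, 0.0, -1.0]]
force: [-0.0, 0.2, 0.0]
gripper_width: 0.0682
```

Run:
```python
from h import *
p=viewer.grab_frame("side"); a=viewer.grab_frame("top"); print(discs(p),discs(a))
I=lambda p,y,x:cv2.resize(cv2.cvtColor(p["frame"],cv2.COLOR_RGB2BGR)[y:y+100,x:x+130],(780,600),interpolation=2)
cv2.imwrite("pics/s2.png",I(p,105,205))
```

```text
[(0.6144, 0.0875, 0.0354, np.int32(284), 0.0102), (0.5841, -0.138, 0.0362, np.int32(513), 0.0101)] [(0.615, 0.0868, 0.0353, np.int32(610), 0.0101), (0.5849, -0.1394, 0.0351, np.int32(665), 0.0101), (0.4515, -0.1072, 0.0352, np.int32(335), 0.0136)]
```

View pics/s2.png

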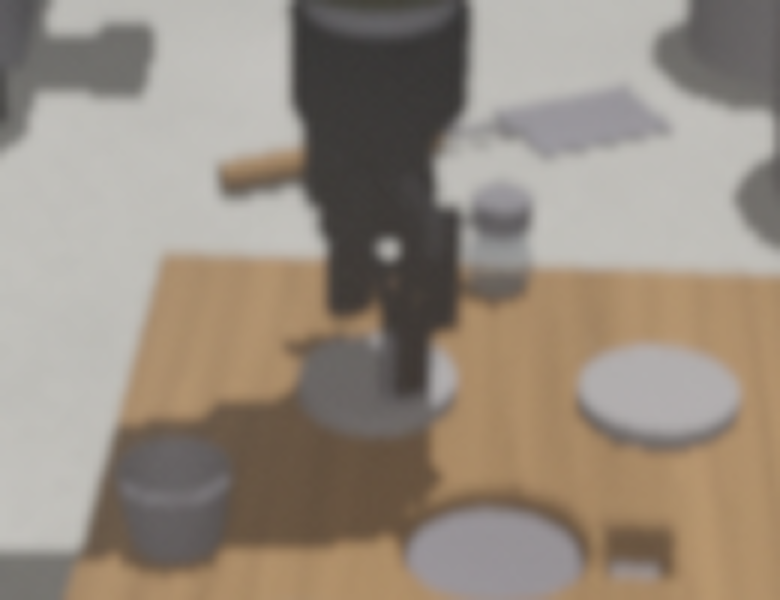

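Shut to 68 mm, the fingertips stand above the disc, so the real tips are higher than the TCP suggests. I'll open and go lower, feeling for the block.

>>> {"fn": "servo_tool", "kwargs": {"deltas": [[0,0,0,0,0.85],[0,0,0,0,0.85],[0,0,-0.002,0,0.85],[0,0,-0.002,0,0.85],[0,0,-0.002,0,0.85],[0,0,0,0,0.85],[0,0,0,0,0.85],[0,0,0,0,0.85]]}}

```text
t: 8.52
tool_pos: [0.4895, 0.102, 0.0462]
orientation: [[0.954, 0.3, -0.0], [0.3, -0.954, -0.0], [-0.0, 0.0, -1.0]]
force: [-0.2, 0.6, 0.6]
gripper_width: 0.0789
```

>>> {"fn": "servo_tool", "kwargs": {"deltas": [[0,0,-0.001,0,0.85],[0,0,-0.001,0,0.85],[0,0,0,0,0.85],[0,0,0,0,0.85],[0,0,0,0,0.85],[0,0,0,0,0.85],[0,0,0,0,0.85],[0,0,0,0,0.85]]}}

```text
t: 9.18
tool_pos: [0.4896, 0.102, 0.0444]
orientation: [[0.954, 0.3, 0.0], [0.3, -0.954, -0.0], [0.0, 0.0, -1.0]]
force: [0.0, 1.3, 0.6]
gripper_width: 0.0791
```

>>> {"fn": "servo_tool", "kwargs": {"deltas": [[0,0,-0.001,0,0.85],[0,0,0,0,0.85],[0,0,-0.001,0,0.85],[0,0,0,0,0.85],[0,0,0,0,0.85],[0,0,0,0,0.85],[0,0,0,0,0.85],[0,0,0,0,0.85]]}}

```text
t: 9.85
tool_pos: [0.4896, 0.102, 0.0423]
orientation: [[0.954, 0.3, 0.0], [0.3, -0.954, -0.0], [0.0, 0.0, -1.0]]
force: [-0.1, 0.3, -0.8]
gripper_width: 0.0788
```

>>> {"fn": "servo_tool", "kwargs": {"deltas": [[0,0,0,0,0.6],[0,0,0,0,0.6],[0,0,0,0,0.6],[0,0,0,0,0.6],[0,0,0,0,0.6],[0,0,0,0,0.6],[0,0,0,0,0.6],[0,0,0,0,0.6]]}}

```text
t: 10.52
tool_pos: [0.4895, 0.102, 0.0423]
orientation: [[0.954, 0.3, -0.0], [0.3, -0.954, -0.0], [-0.0, 0.0, -1.0]]
force: [-0.1, -0.3, 0.2]
gripper_width: 0.0683
```

Run:
```python
from h import *
p=viewer.grab_frame("side")
R=np.array(p["rotation"])
def pr(X):
    q=R.T@(np.array(X)-p["xyz"]); return p["cx"]+p["fx"]*q[0]/-q[2], p["cy"]-p["fy"]*q[1]/-q[2]
for z in(.06,.07,.08,.09): print(z,pr([.500,.066,z]),pr([.479,.138,z]))
cv2.imwrite("pics/s3.png",cv2.resize(cv2.cvtColor(p["frame"],cv2.COLOR_RGB2BGR)[135:205,235:305],(600,600),interpolation=2))
w=pts(p); print(np.round(w[158:182,272]*1000).astype(int).tolist())
s=r.get_state(); print(s["tool_pos"],s["force"],s["ft_torque"])
```

```text
0.06 (np.float64(271.7603246449156), np.float64(177.17161817197623)) (np.float64(262.98523012027357), np.float64(162.87662191218348))
0.07 (np.float64(271.8211330565849), np.float64(174.00120969250185)) (np.float64(262.9941234453304), np.float64(159.7986740427936))
0.08 (np.float64(271.8826581181959), np.float64(170.7934367598321)) (np.float64(263.00311587470844), np.float64(156.68642652366262))
0.09 (np.float64(271.94491257382793), np.float64(167.547634927446)) (np.float64(263.0122090742692), np.float64(153.5393028061476))
[[498, 34, 138], [498, 35, 135], [498, 32, 134], [498, 31, 131], [498, 33, 127], [498, 32, 125], [498, 34, 121], [498, 37, 116], [500, 57, 101], [499, 51, 101], [499, 54, 97], [500, 54, 93], [500, 54, 90], [499, 52, 88], [500, 55, 84], [500, 54, 81], [500, 55, 77], [500, 59, 72], [501, 70, 61], [501, 68, 59], [500, 62, 60], [500, 61, 58], [500, 56, 58], [500, 49, 59]]
[0.48953867 0.10194132 0.04231486] [-0.38372808  0.01421546 -0.54349911] [-0.01255235  0.05501286  0.00765536]
```

View pics/s3.png

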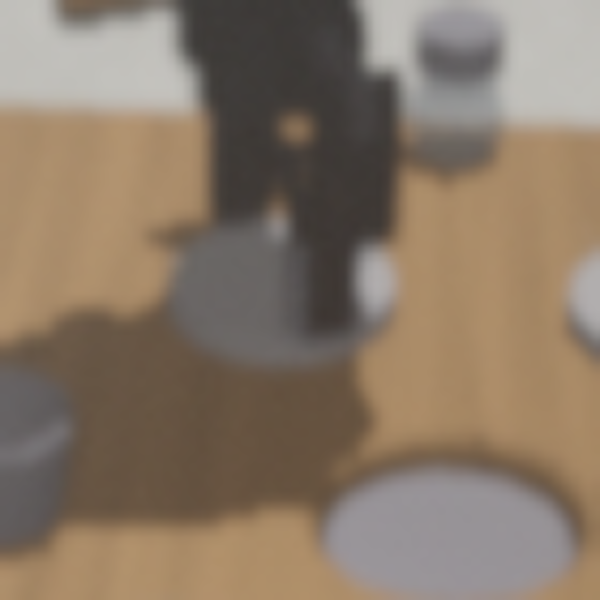

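The fingertip bottom projects to about z=0.071 while the TCP reads 0.042, so the open tips sit about 29 mm behind it. I'll open and go down about 8 mm.

>>> {"fn": "servo_tool", "kwargs": {"deltas": [[0,0,0,0,0.88],[0,0,0,0,0.88],[0,0,-0.002,0,0.88],[0,0,-0.002,0,0.88],[0,0,-0.002,0,0.88],[0,0,-0.001,0,0.88],[0,0,0,0,0.88],[0,0,0,0,0.88]]}}

```text
t: 11.23
tool_pos: [0.4894, 0.102, 0.0352]
orientation: [[0.954, 0.3, -0.0], [0.3, -0.954, -0.0], [-0.0, -0.0, -1.0]]
force: [-0.9, -0.3, 0.2]
gripper_width: 0.0799
```

>>> {"fn": "servo_tool", "kwargs": {"deltas": [[0,0,0,0,0.6],[0,0,0,0,0.6],[0,0,0,0,0.6],[0,0,0,0,0.6],[0,0,0,0,0.6],[0,0,0,0,0.6],[0,0,0,0,0.6],[0,0,0,0,0.6]]}}

```text
t: 11.9
tool_pos: [0.4897, 0.102, 0.0356]
orientation: [[0.954, 0.3, 0.0], [0.3, -0.954, -0.0], [0.0, 0.0, -1.0]]
force: [-1.5, -0.3, 5.1]
gripper_width: 0.0709
```

>>> {"fn": "servo_tool", "kwargs": {"deltas": [[0.0036,-0.0095,0.0005,0,0.6],[0.0036,-0.0095,0,0,0.6],[0.0036,-0.0095,0,0,0.6],[0.0036,-0.0095,0,0,0.6],[0.0036,-0.0095,0,0,0.6],[0.0036,-0.0095,0,0,0.6],[0.0036,-0.0095,0,0,0.6],[0.0036,-0.0095,0,0,0.6]]}}

```text
t: 12.57
tool_pos: [0.5187, 0.0247, 0.0357]
orientation: [[0.954, 0.3, -0.0], [0.3, -0.954, -0.0], [-0.0, 0.0, -1.0]]
force: [-0.1, 1.0, 0.0]
gripper_width: 0.0704
```

>>> {"fn": "servo_tool", "kwargs": {"deltas": [[0.0036,-0.0095,0,0,0.6],[0.0036,-0.0095,0,0,0.6],[0.0036,-0.0095,0,0,0.6],[0.0034,-0.009,0,0,0.6],[0,0,0,0,0.6],[0,0,0,0,0.6],[0,0,0,0,0.6],[0,0,0,0,0.6]]}}

```text
t: 13.23
tool_pos: [0.5322, -0.0111, 0.0357]
orientation: [[0.954, 0.301, -0.001], [0.301, -0.954, 0.0], [-0.0, -0.0, -1.0]]
force: [0.5, 0.7, -0.1]
gripper_width: 0.0706
```

Run:
```python
from h import *
for nm in("side","top"):
    p=viewer.grab_frame(nm); print(nm,discs(p))
    for d in viewer.trace(p,"spacer0"): print(d["score"],d["uv"],d["region"].sum())
    if nm=="side": cv2.imwrite("pics/s4.png",cv2.resize(cv2.cvtColor(p["frame"],cv2.COLOR_RGB2BGR)[150:240,230:340],(733,600),interpolation=2))
```

```text
side [(0.6137, 0.087, 0.0361, np.int32(277), 0.01), (0.5854, -0.1396, 0.0362, np.int32(529), 0.01)]
0.91 [316.0, 229.8] 664
0.88 [216.0, 322.4] 1064
0.86 [279.5, 191.7] 252
0.72 [150.1, 331.2] 1152
0.69 [370.7, 315.4] 1061
top [(0.5852, -0.1397, 0.0353, np.int32(663), 0.0101)]
0.91 [379.9, 274.2] 724
0.75 [296.7, 138.4] 680
0.63 [368.9, 116.4] 634
0.56 [287.2, 190.2] 745
```

View pics/s4.png

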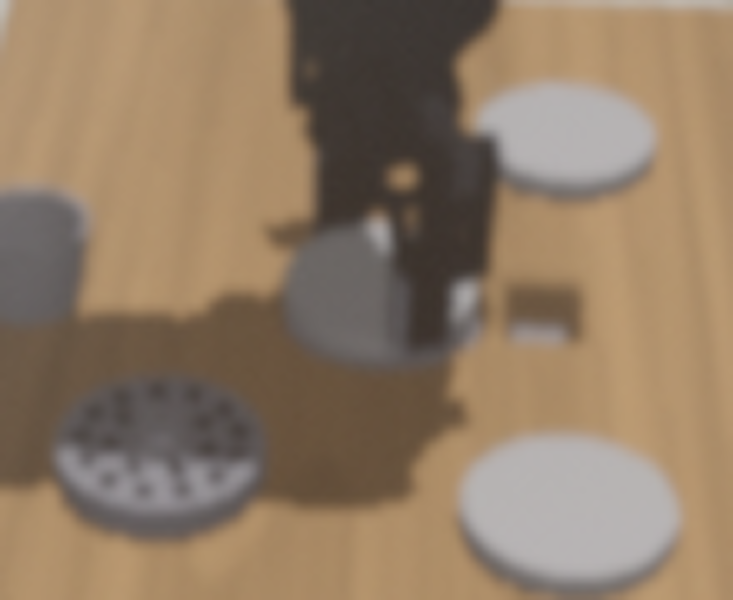

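The disc is held over the bore and looks concentric. Releasing.

>>> {"fn": "servo_tool", "kwargs": {"deltas": [[0,0,0,0,0.85],[0,0,0,0,0.9],[0,0,0,0,0.95],[0,0,0,0,0.95],[0,0,0.02,0,0.95],[0,0,0.03,0,0.5],[0,0,0.02,0,0],[0,0,0,0,-1]]}}

```text
t: 14.1
tool_pos: [0.5356, -0.012, 0.1103]
orientation: [[0.954, 0.3, 0.007], [0.3, -0.954, -0.001], [0.007, 0.004, -1.0]]
force: [0.3, -0.4, 0.1]
gripper_width: 0.049
```

>>> {"fn": "servo_tool", "kwargs": {"deltas": [[-0.03,0,0,0,-1],[-0.03,0,0,0,-1],[-0.03,0,0,0,-1],[0,0,0,0,-1],[0,0,0,0,-1],[0,0,0,0,-1],[0,0,0,0,-1],[0,0,0,0,-1]]}}

```text
t: 14.77
tool_pos: [0.4438, -0.0118, 0.1059]
orientation: [[0.954, 0.3, 0.001], [0.3, -0.954, -0.0], [0.001, 0.001, -1.0]]
force: [0.5, -0.6, -0.5]
gripper_width: 0.0001
```

```bash
cat >> h.py <<'E'
def bore(p,c0=(.5325,-.0115)):
    w,h,c,f,_=scan(p)
    k=(np.hypot(w[...,0]-c0[0],w[...,1]-c0[1])<.027)&(h<.02)&(h>-.06)
    if k.sum()<50: return k.sum()
    A=np.c_[w[k][:,0]-c0[0],w[k][:,1]-c0[1],np.ones(k.sum())]; q=np.linalg.lstsq(A,h[k],rcond=None)[0]
    return k.sum(),"h med %.4f fit %.4f tilt %.3f %.3f"%(np.median(h[k]),q[2],q[0],q[1]),"col",f[k].mean(0).round()
E
python3 - <<'E'
from h import *
for nm in("side","top"):
    p=viewer.grab_frame(nm); print(nm,discs(p),bore(p))
E
```

```text
side [(0.6151, 0.0877, 0.0361, np.int32(285), 0.01), (0.5845, -0.1396, 0.0359, np.int32(522), 0.01)] (np.int64(222), 'h med -0.0001 fit -0.0001 tilt 0.003 -0.006', 'col', array([179., 176., 176.]))
top [(0.5854, -0.1393, 0.0352, np.int32(652), 0.0101)] 0
```

Run:
```python
from h import *
p=viewer.grab_frame("side"); s=r.get_state(); t=s["tool_pos"]; print(t)
R=np.array(p["rotation"])
def pr(X):
    q=R.T@(np.array(X)-p["xyz"]); return p["cx"]+p["fx"]*q[0]/-q[2], p["cy"]-p["fy"]*q[1]/-q[2]
for z in(.09,.1,.11,.12,.13): print(z,np.round(pr([t[0],t[1]-.008,z]),1))
u=int(round(pr(t)[0])); w=pts(p)
for v in range(155,200,2): print(v,np.round(w[v,u]*1000),p["frame"][v,u])
```

```text
[ 0.44319471 -0.01159613  0.10568621]
0.09 [250.1 187. ]
0.1 [250.  183.6]
0.11 [250.  180.1]
0.12 [249.9 176.6]
0.13 [249.8 173.1]
155 [445. -58. 202.] [67 62 57]
157 [445. -57. 196.] [66 61 56]
159 [445. -56. 190.] [69 63 58]
161 [445. -55. 185.] [68 63 58]
163 [444. -46. 174.] [68 62 56]
165 [444. -25. 156.] [68 61 56]
167 [444. -29. 153.] [69 62 58]
169 [444. -25. 145.] [70 63 59]
171 [444. -28. 141.] [71 64 59]
173 [444. -25. 134.] [99 87 78]
175 [443.  78.  60.] [159 132 103]
177 [443.  71.  58.] [173 143 107]
179 [443.  60.  59.] [173 143 107]
181 [443.  49.  60.] [173 142 107]
183 [443.  42.  59.] [173 142 107]
185 [443.  32.  60.] [173 142 107]
187 [442.  27.  57.] [173 143 107]
189 [442.  17.  58.] [174 143 108]
191 [442.  10.  57.] [176 145 108]
193 [442.  -2.  59.] [167 137 102]
195 [442.  -7.  57.] [123 100  76]
197 [442. -17.  58.] [108  88  68]
199 [442. -26.  58.] [107  87  68]
```

>>> {"fn": "servo_tool", "kwargs": {"deltas": [[0.03,0,0,0,-1],[0.03,0,0,0,-1],[0.029,0,0,0,-1],[0,0,-0.02,0,-1],[0,0,-0.02,0,-1],[0,0,-0.015,0,-1],[0,0,0,0,-1],[0,0,0,0,-1]]}}

```text
t: 15.58
tool_pos: [0.5308, -0.0114, 0.05]
orientation: [[0.954, 0.3, -0.002], [0.3, -0.954, 0.0], [-0.002, -0.001, -1.0]]
force: [0.2, 0.5, 0.1]
gripper_width: -0.0003
```

>>> {"fn": "servo_tool", "kwargs": {"deltas": [[0,0,-0.002,0,-1],[0,0,-0.002,0,-1],[0,0,-0.002,0,-1],[0,0,0,0,-1],[0,0,0,0,-1],[0,0,0,0,-1],[0,0,0,0,-1],[0,0,0,0,-1]]}}

```text
t: 16.25
tool_pos: [0.5317, -0.0116, 0.045]
orientation: [[0.954, 0.3, 0.0], [0.3, -0.954, -0.0], [0.0, 0.0, -1.0]]
force: [0.1, 0.7, 0.2]
gripper_width: 0.0001
```

>>> {"fn": "servo_tool", "kwargs": {"deltas": [[0,0,-0.002,0,-1],[0,0,-0.002,0,-1],[0,0,-0.002,0,-1],[0,0,0,0,-1],[0,0,0,0,-1],[0,0,0,0,-1],[0,0,0,0,-1],[0,0,0,0,-1]]}}

```text
t: 16.92
tool_pos: [0.5315, -0.0116, 0.0388]
orientation: [[0.954, 0.3, -0.0], [0.3, -0.954, -0.0], [-0.0, 0.0, -1.0]]
force: [0.1, 0.3, -0.3]
gripper_width: 0.0
```

>>> {"fn": "servo_tool", "kwargs": {"deltas": [[0,0,-0.002,0,-1],[0,0,-0.002,0,-1],[0,0,0,0,-1],[0,0,0,0,-1],[0,0,0,0,-1],[0,0,0,0,-1],[0,0,0,0,-1],[0,0,0,0,-1]]}}

```text
t: 17.58
tool_pos: [0.5317, -0.0116, 0.0348]
orientation: [[0.954, 0.3, 0.0], [0.3, -0.954, -0.0], [0.0, 0.0, -1.0]]
force: [1.1, -0.2, 0.7]
gripper_width: -0.0
```

Run:
```python
from h import *
p=viewer.grab_frame("side"); print(r.get_state()["force"],bore(p))
```

```text
[ 0.46356208 -0.51691697  0.97477808] (np.int64(216), 'h med -0.0038 fit -0.0010 tilt -0.051 -0.124', 'col', array([107., 101.,  99.]))
```

>>> {"fn": "servo_tool", "kwargs": {"deltas": [[0,0,-0.002,0,-1],[0,0,-0.002,0,-1],[0,0,0,0,-1],[0,0,0,0,-1],[0,0,0,0,-1],[0,0,0,0,-1],[0,0,0,0,-1],[0,0,0,0,-1]]}}

```text
t: 18.3
tool_pos: [0.5314, -0.0115, 0.0307]
orientation: [[0.954, 0.3, -0.0], [0.3, -0.954, -0.0], [-0.0, -0.0, -1.0]]
force: [1.0, 0.0, 0.5]
gripper_width: -0.0
```

>>> {"fn": "servo_tool", "kwargs": {"deltas": [[0,0,-0.002,0,-1],[0,0,-0.002,0,-1],[0,0,0,0,-1],[0,0,0,0,-1],[0,0,0,0,-1],[0,0,0,0,-1],[0,0,0,0,-1],[0,0,0,0,-1]]}}

```text
t: 18.97
tool_pos: [0.5313, -0.0115, 0.0266]
orientation: [[0.954, 0.3, -0.001], [0.3, -0.954, 0.0], [-0.001, -0.0, -1.0]]
force: [0.2, -0.1, -0.3]
gripper_width: -0.0001
```

Run:
```python
from h import *
p=viewer.grab_frame("side"); s=r.get_state();print(s["force"],s["tool_pos"],bore(p))
cv2.imwrite("pics/s5.png",cv2.resize(cv2.cvtColor(p["frame"],cv2.COLOR_RGB2BGR)[150:240,230:340],(733,600),interpolation=2))
```

```text
[ 0.17332957 -0.40937605 -0.80911864] [ 0.53124823 -0.01146837  0.02657061] (np.int64(238), 'h med -0.0114 fit -0.0062 tilt -0.076 -0.211', 'col', array([101.,  95.,  92.]))
```

View pics/s5.png

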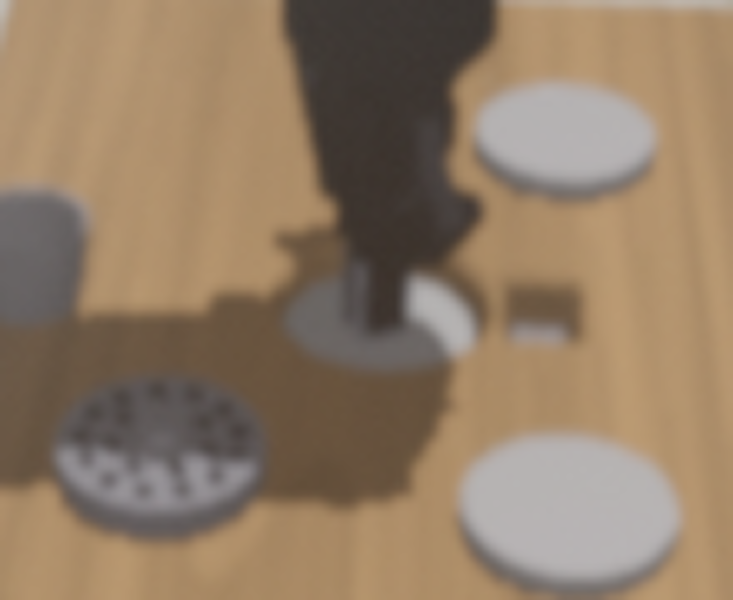

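The disc is already seated and has gone several mm down the bore under the shut fingers. Static force relaxes, so I'll read it while moving. I'll retreat toward the second disc and measure the depth.

>>> {"fn": "servo_tool", "kwargs": {"deltas": [[0,0,0.03,0,-1],[0,0,0.03,0,-1],[0.01,0.012,0.02,0,1],[0.02,0.022,0,0,1],[0.02,0.025,0,0,1],[0.02,0.025,0,0,1],[0.0135,0.0145,0,0,1],[0,0,0,0,1]]}}

```text
t: 19.68
tool_pos: [0.6174, 0.0899, 0.1065]
orientation: [[0.953, 0.303, 0.002], [0.303, -0.953, 0.001], [0.002, -0.0, -1.0]]
force: [0.9, 0.1, 0.3]
gripper_width: 0.0724
```

Run:
```python
from h import *
for nm in("side","top"):
    p=viewer.grab_frame(nm); print(nm,discs(p),bore(p))
print(r.get_state()["tool_pos"])
```

```text
side [(0.5855, -0.1392, 0.0357, np.int32(521), 0.01)] (np.int64(221), 'h med -0.0125 fit -0.0124 tilt 0.005 0.002', 'col', array([111., 104.,  99.]))
top [(0.624, 0.0911, 0.032, np.int32(223), 0.0103), (0.5846, -0.1389, 0.0356, np.int32(668), 0.01), (0.4509, -0.1076, 0.0352, np.int32(354), 0.0135)] (np.int64(382), 'h med -0.0127 fit -0.0126 tilt -0.006 0.012', 'col', array([107., 104.,  98.]))
[0.61478058 0.08753702 0.10612521]
```

>>> {"fn": "servo_tool", "kwargs": {"deltas": [[0,-0.0005,-0.015,0,0.92],[0,0,-0.015,0,0.92],[0,0,-0.015,0,0.92],[0,0,-0.012,0,0.92],[0,0,-0.008,0,0.92],[0,0,-0.005,0,0.92],[0,0,0,0,0.92],[0,0,0,0,0.92]]}}

```text
t: 20.45
tool_pos: [0.6149, 0.0861, 0.0371]
orientation: [[0.954, 0.3, -0.0], [0.3, -0.954, -0.0], [-0.0, 0.0, -1.0]]
force: [-0.4, -1.0, 0.1]
gripper_width: 0.0821
```

>>> {"fn": "servo_tool", "kwargs": {"deltas": [[0,0,-0.0005,0,0.8],[0,0,0,0,0.6],[0,0,0,0,0.6],[0,0,0,0,0.6],[0,0,0,0,0.6],[0,0,0,0,0.6],[0,0,0,0,0.6],[0,0,0,0,0.6]]}}

```text
t: 21.12
tool_pos: [0.6158, 0.0864, 0.0376]
orientation: [[0.954, 0.3, 0.002], [0.3, -0.954, -0.0], [0.002, 0.001, -1.0]]
force: [-1.6, -0.3, 5.4]
gripper_width: 0.07
```

>>> {"fn": "servo_tool", "kwargs": {"deltas": [[-0.0069,-0.0082,0.0005,0,0.6],[-0.007,-0.0082,0,0,0.6],[-0.007,-0.0082,0,0,0.6],[-0.007,-0.0082,0,0,0.6],[-0.007,-0.0082,0,0,0.6],[-0.007,-0.0082,0,0,0.6],[-0.007,-0.0082,0,0,0.6],[-0.007,-0.0082,0,0,0.6]]}}

```text
t: 21.78
tool_pos: [0.5591, 0.0201, 0.0376]
orientation: [[0.954, 0.3, 0.002], [0.3, -0.954, 0.001], [0.002, 0.0, -1.0]]
force: [2.1, 2.7, 6.4]
gripper_width: 0.0705
```

>>> {"fn": "servo_tool", "kwargs": {"deltas": [[-0.007,-0.0082,0,0,0.6],[-0.007,-0.0082,0,0,0.6],[-0.007,-0.0082,0,0,0.6],[-0.0062,-0.007,0,0,0.6],[0,0,0,0,0.6],[0,0,0,0,0.6],[0,0,0,0,0.6],[0,0,0,0,0.6]]}}

```text
t: 22.45
tool_pos: [0.5312, -0.0109, 0.0363]
orientation: [[0.954, 0.3, -0.002], [0.3, -0.954, -0.001], [-0.002, 0.0, -1.0]]
force: [0.8, 0.7, -0.6]
gripper_width: 0.0703
```

Run:
```python
from h import *
p=viewer.grab_frame("side"); s=r.get_state();print(s["force"],s["tool_pos"],bore(p))
cv2.imwrite("pics/s6.png",cv2.resize(cv2.cvtColor(p["frame"],cv2.COLOR_RGB2BGR)[150:240,230:340],(733,600),interpolation=2))
```

```text
[ 0.53020215 -0.10216424 -0.77014425] [ 0.53117287 -0.01072914  0.03624525] (np.int64(141), 'h med 0.0085 fit 0.0036 tilt -0.321 0.246', 'col', array([107., 101.,  98.]))
```

View pics/s6.png

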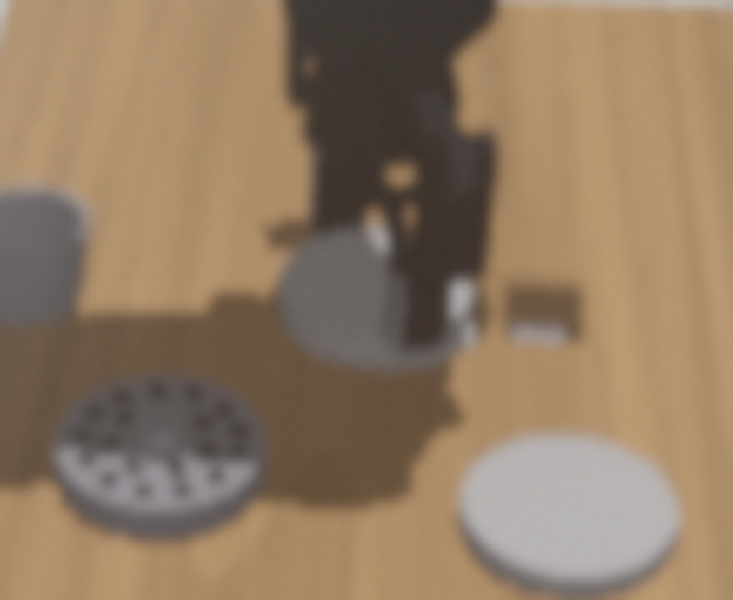

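The second disc is over the bore, about 1 mm low in x compared with the first. I'll correct that and release.

>>> {"fn": "servo_tool", "kwargs": {"deltas": [[0.0013,-0.0005,0,0,0.6],[0,0,0,0,0.6],[0,0,0,0,0.6],[0,0,0,0,0.75],[0,0,0,0,0.85],[0,0,0,0,0.95],[0,0,0,0,0.95],[0,0,0,0,0.95]]}}

```text
t: 23.17
tool_pos: [0.5333, -0.0112, 0.0369]
orientation: [[0.954, 0.3, 0.0], [0.3, -0.954, -0.0], [0.0, 0.0, -1.0]]
force: [0.0, 0.6, -0.3]
gripper_width: 0.0835
```

>>> {"fn": "servo_tool", "kwargs": {"deltas": [[0,0,0.025,0,0.95],[0,0,0.025,0,0.5],[-0.03,0,0.02,0,-1],[-0.03,0,0,0,-1],[-0.03,0,0,0,-1],[0,0,0,0,-1],[0,0,0,0,-1],[0,0,0,0,-1]]}}

```text
t: 23.83
tool_pos: [0.4442, -0.0115, 0.1073]
orientation: [[0.954, 0.3, 0.002], [0.3, -0.954, -0.0], [0.002, 0.001, -1.0]]
force: [1.1, -1.2, 0.9]
gripper_width: 0.0003
```

Run:
```python
from h import *
for nm in("side","top"):
    p=viewer.grab_frame(nm); print(nm,discs(p),bore(p))
print(r.get_state()["tool_pos"])
```

```text
side [(0.5846, -0.1401, 0.0362, np.int32(522), 0.01)] (np.int64(222), 'h med -0.0027 fit -0.0027 tilt 0.003 0.008', 'col', array([179., 176., 175.]))
top [(0.5853, -0.1394, 0.035, np.int32(652), 0.0101)] 0
[ 0.44467757 -0.01149513  0.10707753]
```

>>> {"fn": "servo_tool", "kwargs": {"deltas": [[0.03,0,0,0,-1],[0.03,0,-0.01,0,-1],[0.028,0,-0.02,0,-1],[0,0,-0.02,0,-1],[0,0,-0.01,0,-1],[0,0,-0.006,0,-1],[0,0,-0.006,0,-1],[0,0,-0.006,0,-1]]}}

```text
t: 24.6
tool_pos: [0.5305, -0.0111, 0.029]
orientation: [[0.954, 0.3, -0.001], [0.3, -0.954, 0.0], [-0.001, -0.0, -1.0]]
force: [-3.5, 1.4, 5.3]
gripper_width: -0.0001
```

>>> {"fn": "servo_tool", "kwargs": {"deltas": [[0,0,-0.001,0,-1],[0,0,-0.001,0,-1],[0,0,-0.001,0,-1],[0,0,-0.001,0,-1],[0,0,0,0,-1],[0,0,0,0,-1],[0,0,0,0,-1],[0,0,0,0,-1]]}}

```text
t: 25.27
tool_pos: [0.5314, -0.0113, 0.025]
orientation: [[0.954, 0.3, 0.0], [0.3, -0.954, -0.0], [0.0, 0.0, -1.0]]
force: [-1.9, -0.8, 4.5]
gripper_width: 0.0
```

>>> {"fn": "servo_tool", "kwargs": {"deltas": [[0,0,-0.001,0,-1],[0,0,-0.001,0,-1],[0,0,-0.001,0,-1],[0,0,0,0,-1],[0,0,0,0,-1],[0,0,0,0,-1],[0,0,0,0,-1],[0,0,0,0,-1]]}}

```text
t: 25.93
tool_pos: [0.5313, -0.0113, 0.0216]
orientation: [[0.954, 0.3, -0.0], [0.3, -0.954, -0.0], [-0.0, 0.0, -1.0]]
force: [0.3, 0.5, -0.3]
gripper_width: -0.0005
```

>>> {"fn": "servo_tool", "kwargs": {"deltas": [[0,0,-0.001,0,-1],[0,0,-0.001,0,-1],[0,0,0,0,-1],[0,0,0,0,-1],[0,0,0,0,-1],[0,0,0,0,-1],[0,0,0,0,-1],[0,0,0,0,-1]]}}

```text
t: 26.6
tool_pos: [0.5313, -0.0113, 0.0198]
orientation: [[0.954, 0.3, 0.0], [0.3, -0.954, -0.0], [0.0, 0.0, -1.0]]
force: [0.3, -0.3, 2.3]
gripper_width: -0.0001
```

>>> {"fn": "servo_tool", "kwargs": {"deltas": [[0,0,-0.001,0,-1],[0,0,0,0,-1],[0,0,0,0,-1],[0,0,0,0,-1],[0,0,0,0,-1],[0,0,0,0,-1],[0,0,0,0,-1],[0,0,0,0,-1]]}}

```text
t: 27.27
tool_pos: [0.5313, -0.0113, 0.0194]
orientation: [[0.954, 0.3, 0.0], [0.3, -0.954, -0.0], [0.0, 0.0, -1.0]]
force: [-1.0, -0.2, 6.2]
gripper_width: -0.0002
```

>>> {"fn": "servo_tool", "kwargs": {"deltas": [[0,0,-0.001,0,-1],[0,0,0,0,-1],[0,0,0,0,-1],[0,0,0,0,-1],[0,0,0,0,-1],[0,0,0,0,-1],[0,0,0,0,-1],[0,0,0,0,-1]]}}

```text
t: 27.93
tool_pos: [0.5314, -0.0113, 0.0193]
orientation: [[0.954, 0.3, 0.001], [0.3, -0.954, -0.0], [0.001, 0.001, -1.0]]
force: [-3.8, 1.2, 14.1]
gripper_width: 0.0001
```

>>> {"fn": "servo_tool", "kwargs": {"deltas": [[0,0,-0.001,0,-1],[0,0,0,0,-1],[0,0,0,0,-1],[0,0,-0.0005,0,-1],[0,0,0,0,-1],[0,0,0,0,-1],[0,0,0,0,-1],[0,0,0,0,-1]]}}

```text
t: 28.6
tool_pos: [0.5315, -0.0113, 0.0192]
orientation: [[0.954, 0.3, 0.002], [0.3, -0.954, -0.001], [0.001, 0.001, -1.0]]
force: [-8.1, 0.5, 25.4]
gripper_width: -0.0003
```

>>> {"fn": "servo_tool", "kwargs": {"deltas": [[0,0,0.02,0,-1],[0,0,0.03,0,-1],[0,0,0.03,0,-1],[-0.03,0,0.01,0,-1],[-0.03,0,0,0,-1],[-0.03,0,0,0,-1],[0,0,0,0,-1],[0,0,0,0,-1]]}}

```text
t: 29.27
tool_pos: [0.4397, -0.0109, 0.1062]
orientation: [[0.954, 0.3, -0.001], [0.3, -0.954, 0.0], [-0.001, -0.0, -1.0]]
force: [0.7, -0.1, 0.9]
gripper_width: 0.0001
```

Run:
```python
from h import *
for nm in("side","top"):
  for _ in range(2):
    p=viewer.grab_frame(nm); w,h,c,f,blk=scan(p)
    g=(abs(w[...,0]-.593)<.009)&(abs(w[...,1]+.018)<.011)&(h<-.012)&(h>-.025)
    print(nm,discs(p),bore(p),"gauge",np.median(h[g]))
  cv2.imwrite("pics/f_%s.png"%nm,cv2.cvtColor(p["frame"],cv2.COLOR_RGB2BGR))
```

```text
side [(0.5838, -0.1394, 0.0363, np.int32(521), 0.01)] (np.int64(181), 'h med -0.0195 fit -0.0196 tilt -0.005 -0.008', 'col', array([179., 174., 171.])) gauge -0.019584236114207135
side [(0.5858, -0.1385, 0.0359, np.int32(521), 0.01)] (np.int64(178), 'h med -0.0196 fit -0.0195 tilt 0.002 -0.015', 'col', array([179., 173., 171.])) gauge -0.019984754226763986
top [(0.5856, -0.1396, 0.0352, np.int32(655), 0.01)] 0 gauge nan
top [(0.5851, -0.1398, 0.0353, np.int32(658), 0.01)] 0 gauge nan
  return _methods._mean(a, axis=axis, dtype=dtype,
  ret = ret.dtype.type(ret / rcount)
```

The stop is solid at 25 N. The stack top is 19.5 mm down against about 19.8 mm for the gauge, so two discs are right and the third is the spare. I'll back the arm off for a last look.

>>> {"fn": "servo_tool", "kwargs": {"deltas": [[0,0,0.03,0,-1],[0,0,0.03,0,-1],[0,-0.03,0.03,0,-1],[0,-0.04,0,0,-1],[0,-0.04,0,0,-1],[0,-0.04,0,0,-1],[0,-0.04,0,0,-1],[0,0,0,0,-1]]}}

```text
t: 30.13
tool_pos: [0.4428, -0.2078, 0.1955]
orientation: [[0.956, 0.294, 0.002], [0.294, -0.956, -0.004], [0.0, 0.004, -1.0]]
force: [0.8, -0.7, 0.5]
gripper_width: -0.0
```

>>> {"fn": "servo_tool", "kwargs": {"deltas": [[-0.02,-0.04,0,0,-1],[-0.02,-0.04,0,0,-1],[-0.02,-0.04,0,0,-1],[0,0,0,0,-1],[0,0,0,0,-1],[0,0,0,0,-1],[0,0,0,0,-1],[0,0,0,0,-1]]}}

```text
t: 30.8
tool_pos: [0.3861, -0.3113, 0.1957]
orientation: [[0.953, 0.302, -0.0], [0.302, -0.953, 0.0], [0.0, -0.0, -1.0]]
force: [-0.3, 0.2, -0.2]
gripper_width: -0.0
```

Run:
```python
from h import *
for _ in range(2):
    p=viewer.grab_frame("top"); w,h,c,f,blk=scan(p)
    g=(abs(w[...,0]-.593)<.009)&(abs(w[...,1]+.018)<.011)&(h<-.012)&(h>-.025)
    print(discs(p),bore(p),"gauge",np.median(h[g]))
cv2.imwrite("pics/f.png",cv2.resize(cv2.cvtColor(p["frame"],cv2.COLOR_RGB2BGR)[70:250,130:370],(800,600),interpolation=2))
```

```text
[(0.5852, -0.1396, 0.0352, np.int32(656), 0.01)] (np.int64(383), 'h med -0.0196 fit -0.0196 tilt 0.006 -0.005', 'col', array([189., 188., 181.])) gauge -0.019960116973994052
[(0.5852, -0.1393, 0.0349, np.int32(647), 0.01)] (np.int64(382), 'h med -0.0198 fit -0.0197 tilt -0.001 0.008', 'col', array([189., 188., 181.])) gauge -0.019606039935887356
```

View pics/f.png

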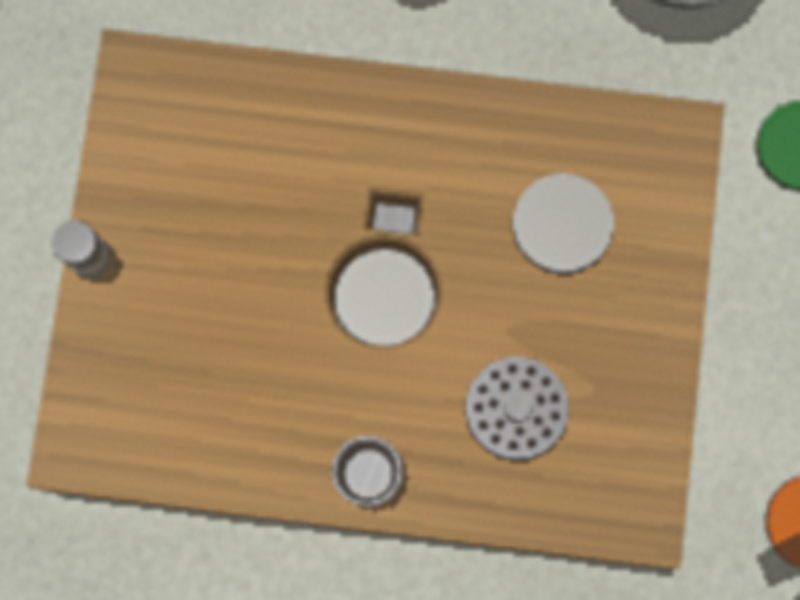

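The crop shows the stack flat in the bore (crop pixel 385,297), level with the gauge (395,217). The spare is clear of the bore at (563,222), and the cutter, cup and shaker are where they were.

```bash
python3 -c "
from cell import workorder; print(workorder.job_done())"
```

```text
the job is handed in; nothing more can be done
None
```

The patty mould is set with two white discs stacked flat in the bore, and I handed the job in at about 31 s on the robot's clock.

- **Level:** I pressed the stack down until the plate stopped hard. Force rose to 25 N with no further travel, which puts the stop at about 39.6 mm. The stack top now reads 19.6–19.8 mm below the block's face, against 19.6–20.0 mm for the gauge. It shows no measurable tilt.
- **Spare and bystanders:** The third white disc was never touched and lies about 138 mm from the bore. The cutter, cup and shaker look unmoved in the last picture, and the arm was clear of everything.
- **What disagreed:**
  - The fingertips sat about 21 mm behind the reported tool position when shut, so two early grip attempts closed above the disc without moving it.
  - While pressing the first disc down, the force read near zero even though the plate was moving, so I took its depth from the cameras.

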